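# Slide the copper sample into the sensing pocket and run the test

### The arm

A 6-joint arm with a two-finger parallel gripper is mounted at the origin on the work surface. World frame = base frame: x ahead of the robot, y to its left, z up, the work surface at z = 0. Lengths are in m, angles in rad, forces in N, time in s.
With the tool pointing down it reaches from about 0.3 to 0.875 m from the base axis. Payload 6.4 kg.
Tool frame: the origin (TCP) lies between the finger pads; the fingertips stand 8 mm ahead of it and the grasp point (between the pads) lies 11 mm behind it; z points along the fingers, y is the direction in which the jaws open and shut (so a half turn about z gives the same grasp; the last joint's range is limited). The gripper opens to 85 mm and grips with 20 to 120 N. Pads are 22 mm wide; open, the fingers measure 114 mm over their backs; the gripper's body (76 mm by 85 mm) begins 54 mm behind the grasp point. The pads swing forward as they close: fully open they stand 13 mm farther back than shut.
Start: joints at [1.097, 0.181, 1.607, -0, 1.354, -0.206], TCP at [0.152, 0.555, 0.239] pointing down, gripper open.
Joint ranges: [-2.99, 2.99], [-0.89, 2.07], [0.3, 2.58], [-1.14, 4.28], [0, 2.63], [-3.12, 3.12]. Speed limits (rad/s): [2.57, 2.57, 3.01, 3.14, 3.14, 3.14].

### API

Orientations are given as a unit quaternion [w, x, y, z].
In Python, from bench import monitor, viewer, workorder, spotter gives the robot as it stands. The module is installed in compiled form; this text tells all that it offers.
- The arm moves only by the tool move_arm, never from a script. Its argument "motion" is a list of rows, each a list of 3 entries, a list of its own where there are three numbers: the shift along the tool's x, y, z in units of 60 mm (1.0 is 60 mm), then the turn, a rotation vector about the tool's x, y, z in units of 8 degrees (1.0 is 8 degrees), then the opening in per cent of the stroke, from 0 (shut) to 100 (fully open). In form: [[[dx, dy, dz], [rx, ry, rz], grip], ...]. A call has 1 to 10 rows; each row is the pose to reach, as a shift and turn from the pose commanded when the call began, along the tool's axes at that moment; what a row does not reach only later rows make up. A row lasts 1/8 s, in which the tool goes at most 62.5 mm and 10.7 degrees, less where a joint would pass 70% of its speed; a pose out of reach is approached as far as the arm can. A call with a gripper value outside its range is refused whole. The fingers move at their own pace and stop on an object; the grip force is fixed at half the most. Time passes only in rows, so rows that repeat a pose let the fingers close. It gives the time, the measured TCP pose, the force and the opening at its end, in the units of the state.
- monitor.get_obs(): the state, without advancing time (a new reading comes with each control period).
- viewer.camera(name): name is "side" or "top" or "wrist"; returns the picture (480x640x3 uint8, blue, green, red); there is no depth.
- viewer.calibration(name): a dict with "fovy" (degrees; the focal length in pixels is half the picture's height over the tangent of half this angle, whatever the lens; pixels are square), "cx", "cy" (the principal point, pixels), "extrinsics" (4x4, takes a point from camera to world coordinates). Camera axes: x right, y down, z forward; pixel columns grow to the right and rows downward; lengths in m; the calibration is good to about 2 mm. A picture is of the moment at which its call begins: read the wrist's pose just before it. calibration takes no time and is no camera call; for the wrist camera it gives the pose at the moment of the call.
- workorder.hand_in(): hands the job in, once; it reports no verdict.
Trained networks look in the newest picture that a camera, given by its name, has taken for a name from the list of things; names that differ only in an ending like _2 or _b are one class to them, and where a whole thing is asked for, a point or a joint stands for the part that bears it (a point fixed in the world has none). Each returns a list of dicts, best first, with "score" (0 to 1); they miss things now and then, are a little off and sometimes report something else, mostly with a low value. They report only what shows in the picture. A call takes as long as a camera call. They do not tell look-alikes from the thing itself.
- spotter.search_frame(camera, name): "centre" ([column, row] as shares, 0 to 1, of the picture: columns of its width, rows of its height, amid what is visible of it).
- spotter.outline_of(camera, name): "region" (480x640 bool, what is visible of it) and "centre" ([column, row] as shares, 0 to 1, of the picture: columns of its width, rows of its height, amid what is visible of it).
The state is a dict: "time_s": time; "q": joint angles; "dq": joint speeds; "joint_efforts": joint torques, N m; "eef_pos": TCP position; "eef_rot": TCP orientation; "wrist_force": force on the tool from outside, world axes, zero at the start; "torque": the same for the moment, N m; "opening": opening from 0.0 (shut) to 1.0 (fully open).
Only numpy, scipy, OpenCV 4.12 (cv2) and the standard library are available. Lean on these libraries where they do the work, as an engineer would, in place of code of your own. Each camera call takes 0.05 s, during which the arm holds its last target. There are 200 camera calls.

### The job

On the sensor trainer, gently push the copper sample disc across the panel with the fingertips, without gripping or lifting it, until it drops flat into the round sensing pocket. Then press the green test button fully down and let it spring back. Do not press the button before the disc is in, and leave the other two discs and the two relays where they are.

Things in the scene. Friction and masses are not known exactly. Their poses are not given: they have to be found in the camera images.
- trainer: fixed aluminium case, white flat panel on top: 340 mm along its x (away from the robot), 460 mm along y, panel top 110 mm above the table. Origin: centre of its underside; z up, x towards the meters. On the panel, in the case's frame: two meters 66 mm across, 30 mm high at (122, 45) and (122, -45) mm, between them a black knob 24 mm across, 18 mm high.
- pocket (a point): round recess in the panel, 54 mm across, 7 mm deep, in a printed blue ring; grey floor with a blue sensor face. A disc drops in once centred to about 2 mm and then stands 2 mm proud; if it stops cocked on the rim, one more nudge at its high edge drops it. Point: centre of the pocket floor, 103 mm above the table, at (35, 0) mm in the case's frame; axes as the case.
- copper_disc: loose flat disc, 50 mm across, 9 mm thick, edges bevelled 2 mm, copper-coloured, about 145 g. Origin: centre of its underside, 110 mm above the table when on the panel, 103 mm when in the pocket; z up. The one to move: it starts left, right or front of the pocket, 105 to 175 mm from it (centres), the straight way clear. About 1 N slides it.
- aluminium_disc: loose flat disc, 50 mm across, 9 mm thick, edges bevelled 2 mm, silver-grey aluminium, about 45 g. Origin: centre of its underside, 110 mm above the table when on the panel, 103 mm when in the pocket; z up. A bystander.
- plastic_disc: loose flat disc, 50 mm across, 9 mm thick, edges bevelled 2 mm, black plastic, about 24 g. Origin: centre of its underside, 110 mm above the table when on the panel, 103 mm when in the pocket; z up. A bystander.
- relay_left: loose plug-in relay standing upright at the far left of the panel: clear box on a black foot, 30 x 36 mm, 50 mm high, blue label on top. A bystander. Origin: centre of its underside.
- relay_right: loose plug-in relay standing upright at the far right of the panel: clear box on a black foot, 30 x 36 mm, 50 mm high, blue label on top. A bystander. Origin: centre of its underside.
- test_button_top (a point): centre of the top of the round green test button at rest, 28 mm across, 18 mm above the panel (128 mm above the table), in a grey collar 44 mm across and 12 mm high; at (-125, -100) mm in the case's frame. It moves down with the button.
- test_button (a joint): travel of the test button in m: 0 up, 0.006 fully down. A spring pushes it up: it starts to move at about 1.5 N and is fully down at 5 N.
Not all that is in view belongs to the job. Several things have the shape of the copper_disc; the one meant has the colours described above.

How it is judged:
On the way, in this order (a step that is already met when the one before it is completed fails the run):
1. the copper disc has dropped flat into the sensing pocket (z of copper_disc in the frame of pocket between -0.002 and 0.002 m and horizontal distance between copper_disc and pocket below 0.005 m and angle between copper_disc's own z axis and vertical below 0.06 rad), for 0.2 s.
2. with the disc seated, the green test button is pressed fully down (all of step 1 and value of joint test_button above 0.005 m), for 0.05 s.
At the end, for the whole second after the job is handed in: The copper disc lies flat and at rest on the pocket floor (within 2 mm in height, 5 mm of centre, tilt under 0.06 rad); the button was pressed at least 5 of its 6 mm with the disc in and is up again (within 1 mm); the other discs and both relays are within 10 mm of their start (all of step 1 and linear speed of copper_disc below 0.01 m/s and value of joint test_button below 0.001 m and distance of each of aluminium_disc, plastic_disc, relay_left, relay_right from where it was at the start of the episode below 0.01 m); the robot touches nothing.
It fails at once if the copper disc is lifted: its underside more than 6 mm above the panel (z of copper_disc in the frame of pocket above 0.013 m).
It fails at once if the copper disc is gripped or forced: the fingers bear on it with more than 18 N (contact force between the fingers and copper_disc above 18 N).
It fails at once if the test button is pressed more than 3 mm while the copper disc is not in the pocket (value of joint test_button above 0.003 m and z of copper_disc in the frame of pocket above 0.004 m).
It fails at once if another disc or a relay is moved by more than 10 mm (not (distance of each of aluminium_disc, plastic_disc, relay_left, relay_right from where it was at the start of the episode below 0.01 m)).
It also fails if it takes over 53 s, if anything falls off the work surface, if the arm or the gripper's body presses on something with over 40 N, if the wrist force passes 120 N, or if a joint passes its speed limit or range.

## Working session

There is one attempt and no reset: what is moved stays moved. The work goes in short steps, Python scripts to look and compute and a tool call to move; the robot and the scene stay as the last step left them, time stands still between calls to the robot, and variables do not carry over. Pictures are saved under pics/ and viewed, about 8 in all and at most 12, crops included, and the job is handed in when it is done.

Besides the shell and the picture viewer there is one more tool, called after "Emit:" as name(argument=value, ...) on one line, values as JSON. move_arm: Moves the arm, as the interface text tells. Its arguments: {"type":"object","properties":{"motion":{"type":"array","items":{"type":"array"}}},"required":["motion"]}

```bash
mkdir -p pics; cat > h.py <<'E'
import numpy as np,cv2
from bench import monitor,viewer,workorder,spotter
def K(n):
    c=viewer.calibration(n);f=240/np.tan(np.radians(c["fovy"])/2);return f,c["cx"],c["cy"],np.array(c["extrinsics"])
def ray(n,u,v,z):
    f,cx,cy,T=K(n);d=T[:3,:3]@np.array([(u-cx)/f,(v-cy)/f,1]);o=T[:3,3];return o+d*(z-o[2])/d[2]
def proj(n,p):
    f,cx,cy,T=K(n);q=T[:3,:3].T@(np.array(p)-T[:3,3]);return np.array([cx+f*q[0]/q[2],cy+f*q[1]/q[2]])
E
python3 - <<'E'
from h import *
for n in("top","side"):
    im=viewer.camera(n);cv2.imwrite(f"pics/{n}0.png",im);print(n,K(n))
o=monitor.get_obs();print(o["time_s"],o["eef_pos"],o["eef_rot"],o["opening"])
viewer.camera("top")
for nm in("copper_disc","aluminium_disc","plastic_disc","pocket","test_button_top","relay_left","trainer"):
    try:
        for r in spotter.search_frame("top",nm)[:4]:
            u,v=r["centre"][0]*640,r["centre"][1]*480;print(nm,round(r["score"],2),round(u),round(v),ray("top",u,v,.115).round(3))
    except Exception as e:print(nm,e)
E
```

```text
top (np.float64(539.8314402301227), 318.08811488511753, 252.85238753068003, array([[-0.00426369, -0.99494213,  0.10035928,  0.47139711],
       [-0.99996341,  0.00349771, -0.00780714, -0.02439778],
       [ 0.00741663, -0.1003889 , -0.99492063,  1.01548793],
       [ 0.        ,  0.        ,  0.        ,  1.        ]]))
side (np.float64(450.8908746862308), 319.4413171337474, 242.2135516612104, array([[-0.86640302, -0.27193446,  0.4188048 ,  0.21951293],
       [-0.49898602,  0.43967404, -0.74679294,  0.52868767],
       [ 0.01894113, -0.8560014 , -0.5166264 ,  0.52600899],
       [ 0.        ,  0.        ,  0.        ,  1.        ]]))
0.1 [0.15191993 0.55406937 0.23846051] [-2.63695920e-04  1.33490289e-01  9.91049797e-01 -7.56651450e-04] 0.998960006578601
copper_disc 0.65 465 309 [ 0.468 -0.275  0.115]
copper_disc 0.57 390 255 [ 0.558 -0.152  0.115]
aluminium_disc 0.72 228 231 [0.599 0.121 0.115]
plastic_disc 0.61 303 264 [ 0.544 -0.006  0.115]
pocket 0.67 303 224 [ 0.611 -0.006  0.115]
test_button_top 0.7 354 302 [ 0.48  -0.09   0.115]
relay_left 0.74 221 131 [0.773 0.134 0.115]
trainer 0.79 306 223 [ 0.613 -0.011  0.115]
```

View pics/top0.png

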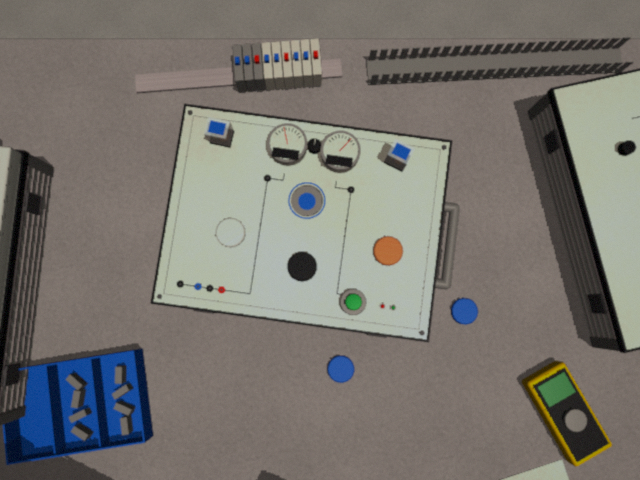

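```bash
python3 - <<'E'
from h import *
im=cv2.imread("pics/top0.png");hsv=cv2.cvtColor(im,cv2.COLOR_BGR2HSV)
# panel quad
m=((hsv[...,1]<60)&(hsv[...,2]>150)).astype(np.uint8);m[:, 480:]=0;m[:,:100]=0
m=cv2.morphologyEx(m,cv2.MORPH_CLOSE,np.ones((9,9)))
c=max(cv2.findContours(m,0,1)[0],key=cv2.contourArea);h=cv2.convexHull(c)
q=cv2.approxPolyDP(h,8,True)[:,0];print("quad",q.tolist())
W=np.array([ray("top",*p,.11)[:2] for p in h[:,0]],np.float32);r=cv2.minAreaRect(W);print("rect",r)
for p in q:print(ray("top",*p,.11).round(4))
def blob(nm,mask,z,roi):
    a=np.zeros(mask.shape,bool);x0,y0,x1,y1=roi;a[y0:y1,x0:x1]=1
    ys,xs=np.nonzero(mask&a);print(nm,len(xs),xs.mean().round(1),ys.mean().round(1),ray("top",xs.mean(),ys.mean(),z).round(4),'diam',(2*np.sqrt(len(xs)/np.pi)*(1.0155-z)/540).round(4))
H,S,V=hsv[...,0],hsv[...,1],hsv[...,2]
blob("copper",(H<20)&(S>100),.117,(360,220,420,285))
blob("pocketblue",(H>100)&(H<125)&(S>120),.104,(294,187,320,215))
blob("green",(H>45)&(H<80)&(S>100),.127,(335,285,372,320))
blob("black",(V<80),.117,(280,245,325,290))
cv2.imwrite("pics/c1.png",cv2.resize(im[170:400,200:500],None,fx=2.6,fy=2.6,interpolation=2))
E
```

```text
quad [[186, 108], [448, 143], [425, 338], [154, 300]]
rect ((0.6186093688011169, -0.007042795419692993), (0.4581703543663025, 0.3387344777584076), 81.82688903808594)
[0.8153 0.1959 0.11  ]
[ 0.7523 -0.2563  0.11  ]
[ 0.4199 -0.2086  0.11  ]
[0.4847 0.2424 0.11  ]
copper 654 387.6 250.5 [ 0.5656 -0.1479  0.117 ] diam 0.048
pocketblue 221 306.5 200.8 [ 0.653 -0.012  0.104] diam 0.0283
green 210 352.9 301.6 [ 0.4805 -0.0881  0.127 ] diam 0.0269
black 651 301.5 266.1 [ 0.54   -0.0037  0.117 ] diam 0.0479
```

View pics/c1.png

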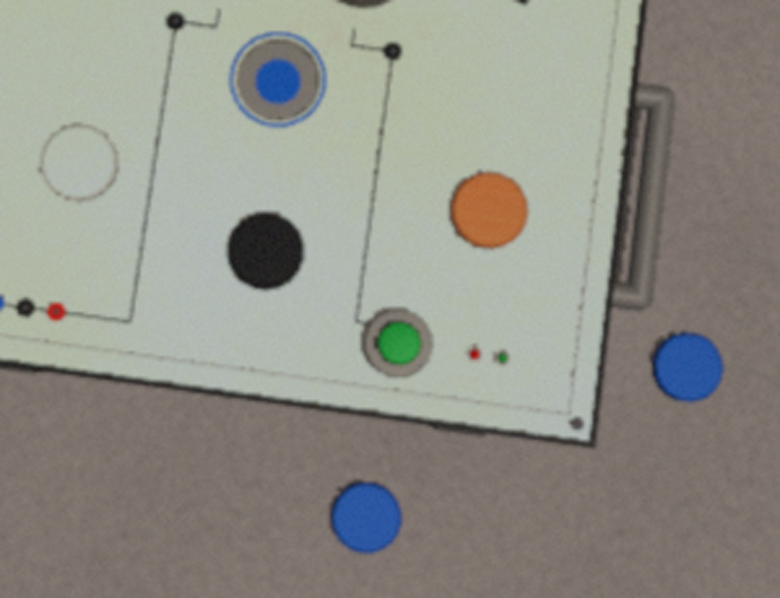

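View pics/side0.png

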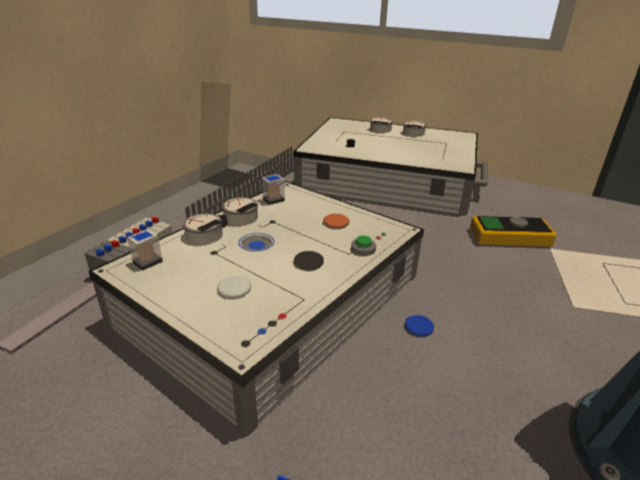

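Candidates by pixel are orange (388,250), silver (230,232), black (302,266) and blue at (465,309) and (341,369). The enlarged crop confirms the orange disc as the copper one. The panel fit gives pocket (0.653,-0.012) and button (0.480,-0.088), and both agree with the colour blobs. My plan is to cradle the disc with two half-open fingertips and push along the line to the pocket.

```bash
cat >> h.py <<'E'
from scipy.spatial.transform import Rotation as R
def plan(pos,xang=None):
    o=monitor.get_obs();q=np.array(o["eef_rot"]);r=R.from_quat(q[[1,2,3,0]]);p=np.array(o["eef_pos"])
    d=r.inv().apply(np.array(pos)-p)/.06
    a=np.radians(xang);x=np.array([np.cos(a),np.sin(a),0]);z=np.array([0,0,-1.]);t=R.from_matrix(np.c_[x,np.cross(z,x),z])
    print("t",o["time_s"],"pos",p.round(4),"xang",np.degrees(np.arctan2(*r.as_matrix()[[1,0],0])).round(2),"F",np.round(o["wrist_force"],2),"open",round(o["opening"],3))
    print("shift",d.round(3),"turn",((r.inv()*t).as_rotvec(degrees=True)/8).round(3))
E
python3 -c "
from h import *
plan([.5385,-.190,.2385],57.25)"
```

```text
t 0.5 pos [0.1521 0.5545 0.2393] xang 164.66 F [ 0.47  0.01 -0.69] open 0.998
shift [ -9.493 -10.262   0.013] turn [-1.0000e-03  0.0000e+00  1.3426e+01]
```

Emit:
move_arm(motion=[[[-9.493, -10.262, 0], [0, 0, 13.426], 35], [[-9.493, -10.262, 0], [0, 0, 13.426], 35], [[-9.493, -10.262, 0], [0, 0, 13.426], 35], [[-9.493, -10.262, 0], [0, 0, 13.426], 35], [[-9.493, -10.262, 0], [0, 0, 13.426], 35], [[-9.493, -10.262, 0], [0, 0, 13.426], 35], [[-9.493, -10.262, 0], [0, 0, 13.426], 35], [[-9.493, -10.262, 0], [0, 0, 13.426], 35], [[-9.493, -10.262, 0], [0, 0, 13.426], 35], [[-9.493, -10.262, 0], [0, 0, 13.426], 35]])

```text
time_s: 1.75
eef_pos: [0.4408, -0.0024, 0.2398]
eef_rot: [0.0, 0.879, 0.476, 0.001]
wrist_force: [1.1, 0.5, -0.5]
opening: 0.352
```

```bash
python3 -c "
from h import *
plan([.5385,-.190,.2385],57.25)"
```

```text
t 1.75 pos [ 0.4408 -0.0024  0.2398] xang 56.86 F [ 1.15  0.48 -0.51] open 0.352
shift [-1.728  3.073  0.024] turn [ 0.009 -0.005 -0.049]
```

Emit:
move_arm(motion=[[[-1.728, 3.073, 0], [0, 0, 0], 35], [[-1.728, 3.073, 0], [0, 0, 0], 35], [[-1.728, 3.073, 0], [0, 0, 0], 35], [[-1.728, 3.073, 0], [0, 0, 0], 35], [[-1.728, 3.073, 1.15], [0, 0, 0], 35], [[-1.728, 3.073, 1.15], [0, 0, 0], 35], [[-1.728, 3.073, 1.15], [0, 0, 0], 35], [[-1.728, 3.073, 1.15], [0, 0, 0], 35]])

```text
time_s: 2.75
eef_pos: [0.5403, -0.1875, 0.1729]
eef_rot: [0.002, 0.878, 0.479, 0.001]
wrist_force: [-0.5, 0.2, 1.1]
opening: 0.346
```

```bash
python3 -c "
from h import *
plan([.5385,-.190,.130],57.25)
cv2.imwrite('pics/w1.png',viewer.camera('wrist'))
for n,p in(('copper',[.5656,-.1479,.119]),('pocket',[.653,-.012,.103])):print(n,proj('wrist',p).round())
f,cx,cy,T=K('wrist');print(f,cx,cy,T.round(3))"
```

```text
t 2.75 pos [ 0.5403 -0.1875  0.1729] xang 57.29 F [-0.47  0.17  1.06] open 0.346
shift [-0.052 -0.006  0.715] turn [ 0.028 -0.001  0.005]
copper [318. 180.]
pocket [ 319. -213.]
373.6882506620764 318.71359453968574 237.19728084306396 [[ 0.842 -0.516 -0.158  0.581]
 [-0.54  -0.803 -0.253 -0.123]
 [ 0.004  0.298 -0.955  0.308]
 [ 0.     0.     0.     1.   ]]
```

View pics/w1.png

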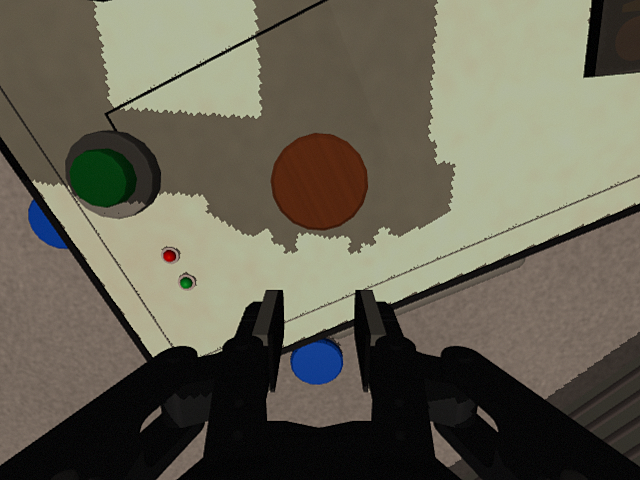

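The wrist view shows the copper disc at (319,181), where I predicted (318,180), with the fingers symmetric about column 319. I'll descend behind it.

Emit:
move_arm(motion=[[[-0.05, 0, 0.4], [0, 0, 0], 35], [[-0.05, 0, 0.75], [0, 0, 0], 35], [[-0.05, 0, 0.75], [0, 0, 0], 35], [[-0.05, 0, 0.75], [0, 0, 0], 35]])

```text
time_s: 3.3
eef_pos: [0.5383, -0.1901, 0.127]
eef_rot: [0.001, 0.878, 0.479, 0.001]
wrist_force: [0.0, -0.3, 0.1]
opening: 0.348
```

```bash
python3 -c "
from h import *
plan([.5385,-.190,.122],57.25)"
```

```text
t 3.3 pos [ 0.5383 -0.1901  0.127 ] xang 57.27 F [ 0.03 -0.26  0.14] open 0.348
shift [0.002 0.002 0.084] turn [ 0.018 -0.001  0.002]
```

Emit:
move_arm(motion=[[[0, 0, 0.05], [0, 0, 0], 35], [[0, 0, 0.083], [0, 0, 0], 35], [[0, 0, 0.083], [0, 0, 0], 35]])

```text
time_s: 3.68
eef_pos: [0.5374, -0.1897, 0.1203]
eef_rot: [-0.0, 0.878, 0.479, -0.0]
wrist_force: [0.6, 0.1, -0.2]
opening: 0.352
```

Emit:
move_arm(motion=[[[0, 0, 0.025], [0, 0, 0], 35], [[0, 0, 0.025], [0, 0, 0], 35]])

```text
time_s: 3.92
eef_pos: [0.5373, -0.1897, 0.1187]
eef_rot: [-0.0, 0.878, 0.479, -0.0]
wrist_force: [-0.1, 0.5, 0.0]
opening: 0.35
```

Emit:
move_arm(motion=[[[0, 0, 0.025], [0, 0, 0], 35], [[0, 0, 0.025], [0, 0, 0], 35]])

```text
time_s: 4.18
eef_pos: [0.5375, -0.1898, 0.1176]
eef_rot: [0.0, 0.878, 0.479, 0.0]
wrist_force: [-0.7, 0.9, 3.6]
opening: 0.346
```

The panel is touched at TCP z≈0.118, so the fingertips are 8 mm ahead of the TCP. I'll raise 3 mm and start pushing.

Emit:
move_arm(motion=[[[0, 0, -0.055], [0, 0, 0], 35], [[0.1, 0, -0.055], [0, 0, 0], 35], [[0.2, 0, -0.055], [0, 0, 0], 35], [[0.25, 0, -0.055], [0, 0, 0], 35], [[0.3, 0, -0.055], [0, 0, 0], 35], [[0.35, 0, -0.055], [0, 0, 0], 35], [[0.4, 0, -0.055], [0, 0, 0], 35], [[0.48, 0, -0.055], [0, 0, 0], 35], [[0.56, 0, -0.055], [0, 0, 0], 35], [[0.64, 0, -0.055], [0, 0, 0], 35]])

```text
time_s: 5.42
eef_pos: [0.5583, -0.1571, 0.1206]
eef_rot: [-0.0, 0.878, 0.479, -0.0]
wrist_force: [-0.6, -0.4, 0.3]
opening: 0.35
```

```bash
cat > look.py <<'E'
from h import *
import sys
plan([.653-.031*.541,-.0117-.031*.841,.121],57.25)
im=viewer.camera('wrist');cv2.imwrite(sys.argv[1],im)
hsv=cv2.cvtColor(im,cv2.COLOR_BGR2HSV)
m=(((hsv[...,0]<18)|(hsv[...,0]>174))&(hsv[...,1]>90)&(hsv[...,2]>40)).astype(np.uint8)
c=max(cv2.findContours(m,0,1)[0],key=cv2.contourArea);(u,v),r=cv2.minEnclosingCircle(c);e=cv2.fitEllipse(cv2.convexHull(c))
o=monitor.get_obs();w=ray('wrist',*e[0],.119);print("ell",np.round(e[0]),np.round(e[1]),"disc",w.round(4),"ahead",np.linalg.norm(w[:2]-o["eef_pos"][:2]).round(4),"pocket px",proj('wrist',[.653,-.0117,.11]).round())
E
python3 look.py pics/w2.png
```

```text
t 5.425 pos [ 0.5583 -0.1571  0.1206] xang 57.25 F [-0.62 -0.44  0.27] open 0.35
shift [ 2.375  0.016 -0.007] turn [-0.001  0.     0.   ]
ell [319. 240.] [124. 128.] disc [ 0.5759 -0.1298  0.119 ] ahead 0.0319 pocket px [ 323. -225.]
```

View pics/w2.png

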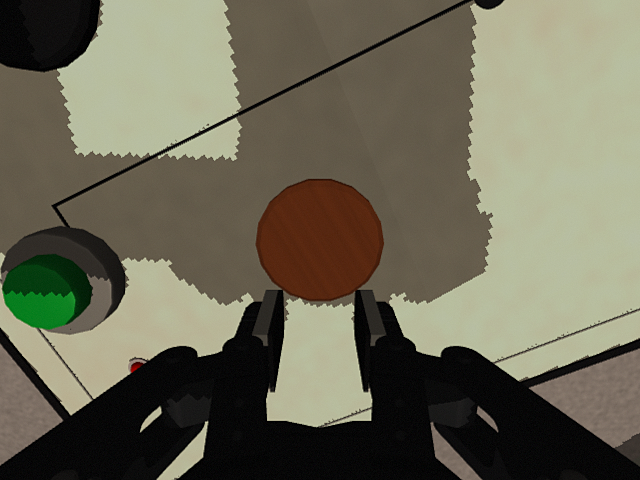

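The disc is cradled on both fingertips at (319,240). It sits 32 mm ahead of the TCP with about 141 mm to go.

Emit:
move_arm(motion=[[[0.08, 0, 0], [0, 0, 0], 35], [[0.18, 0, 0], [0, 0, 0], 35], [[0.3, 0, 0], [0, 0, 0], 35], [[0.42, 0.005, 0], [0, 0, 0], 35], [[0.54, 0.005, 0], [0, 0, 0], 35], [[0.66, 0.005, 0], [0, 0, 0], 35], [[0.78, 0.01, 0], [0, 0, 0], 35], [[0.88, 0.01, 0], [0, 0, 0], 35], [[0.96, 0.01, 0], [0, 0, 0], 35], [[1.0, 0.01, 0], [0, 0, 0], 35]])

```text
time_s: 6.72
eef_pos: [0.5913, -0.107, 0.1206]
eef_rot: [0.0, 0.878, 0.479, -0.0]
wrist_force: [-1.1, -1.6, -0.2]
opening: 0.351
```

Emit:
move_arm(motion=[[[0.08, 0, 0], [0, 0, 0], 35], [[0.18, 0, 0], [0, 0, 0], 35], [[0.28, 0, 0], [0, 0, 0], 35], [[0.38, 0.005, 0], [0, 0, 0], 35], [[0.48, 0.005, 0], [0, 0, 0], 35], [[0.58, 0.005, 0], [0, 0, 0], 35], [[0.66, 0.005, 0], [0, 0, 0], 35], [[0.74, 0.005, 0], [0, 0, 0], 35], [[0.77, 0.005, 0], [0, 0, 0], 35], [[0.8, 0.005, 0], [0, 0, 0], 35]])

```text
time_s: 7.98
eef_pos: [0.6173, -0.067, 0.1206]
eef_rot: [0.0, 0.878, 0.479, -0.0]
wrist_force: [-0.8, -1.0, -0.5]
opening: 0.35
```

```bash
python3 look.py pics/w3.png
```

```text
t 7.975 pos [ 0.6173 -0.067   0.1206] xang 57.25 F [-0.77 -1.02 -0.51] open 0.35
shift [ 0.581  0.001 -0.007] turn [-0.     0.001 -0.001]
ell [319. 240.] [124. 128.] disc [ 0.6347 -0.0401  0.119 ] ahead 0.0319 pocket px [319. 148.]
```

View pics/w3.png

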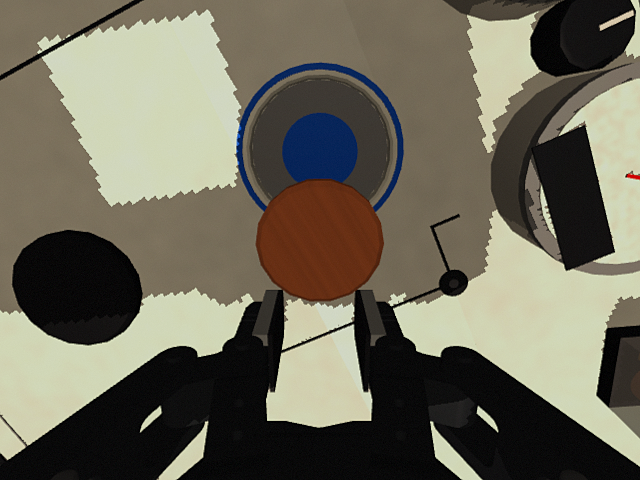

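The pocket ring is centred at about (320,148) and the disc at (319,240), so they are aligned. The last 34 mm goes slowly.

Emit:
move_arm(motion=[[[0.06, 0, 0], [0, 0, 0], 35], [[0.14, 0, 0], [0, 0, 0], 35], [[0.22, 0, 0], [0, 0, 0], 35], [[0.3, 0, 0], [0, 0, 0], 35], [[0.37, 0, 0], [0, 0, 0], 35], [[0.43, 0, 0], [0, 0, 0], 35], [[0.47, 0, 0], [0, 0, 0], 35], [[0.5, 0, 0], [0, 0, 0], 35], [[0.53, 0, 0], [0, 0, 0], 35], [[0.55, 0, 0], [0, 0, 0], 35]])

```text
time_s: 9.28
eef_pos: [0.6352, -0.0392, 0.1206]
eef_rot: [-0.0, 0.878, 0.479, 0.0]
wrist_force: [0.7, -0.1, 0.1]
opening: 0.348
```

```bash
python3 look.py pics/w4.png
```

```text
t 9.275 pos [ 0.6352 -0.0392  0.1206] xang 57.25 F [ 0.74 -0.12  0.14] open 0.348
shift [ 0.029  0.001 -0.006] turn [-0.    -0.001 -0.   ]
ell [319. 241.] [122. 124.] disc [ 0.6523 -0.0127  0.119 ] ahead 0.0314 pocket px [319. 232.]
```

View pics/w4.png

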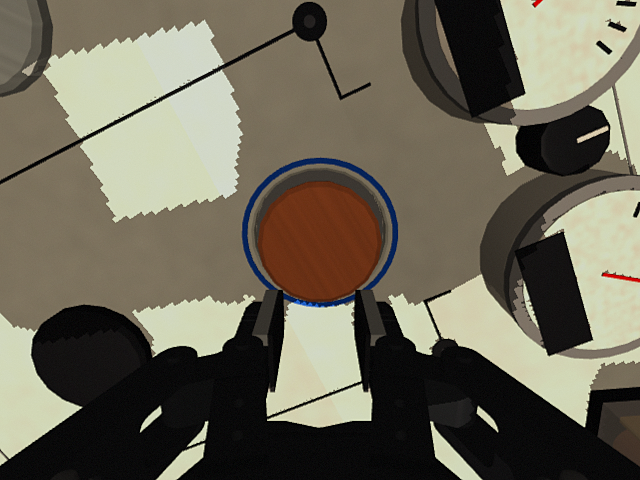

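The disc has dropped only partly: its apparent size is 122 px and I expect about 119 when flat, so it is probably cocked with the rear edge on the rim. One small nudge.

Emit:
move_arm(motion=[[[0.02, 0, 0], [0, 0, 0], 35], [[0.035, 0, 0], [0, 0, 0], 35], [[0.05, 0, 0], [0, 0, 0], 35], [[0.05, 0, 0], [0, 0, 0], 35]])

```text
time_s: 9.82
eef_pos: [0.6368, -0.0367, 0.1206]
eef_rot: [-0.0, 0.878, 0.479, -0.0]
wrist_force: [0.1, -0.2, 0.5]
opening: 0.353
```

```bash
python3 look.py pics/w5.png
```

```text
t 9.825 pos [ 0.6368 -0.0367  0.1206] xang 57.25 F [ 0.08 -0.19  0.49] open 0.353
shift [-0.02   0.001 -0.007] turn [-0.  0.  0.]
ell [319. 245.] [117. 121.] disc [ 0.653  -0.0116  0.119 ] ahead 0.0299 pocket px [319. 238.]
```

The size is now 117x121, as expected for a flat, seated disc. I'll back off, lift, and check it while moving to above the button.

Emit:
move_arm(motion=[[[-0.08, 0, 0], [0, 0, 0], 35], [[-0.15, 0, 0], [0, 0, 0], 35], [[-0.2, 0, -0.5], [0, 0, 0], 35], [[-0.4, 0, -1.0], [0, 0, 0], 20], [[-0.4, 0, -1.0], [0, 0, 0], 0], [[-0.4, 0, -1.0], [0, 0, 0], 0]])

```text
time_s: 10.62
eef_pos: [0.6234, -0.057, 0.1799]
eef_rot: [-0.0, 0.878, 0.479, -0.0]
wrist_force: [1.1, 0.4, -0.8]
opening: 0.004
```

```bash
python3 look.py pics/w6.png; python3 - <<'E'
from h import *
print(proj('wrist',[.653,-.0117,.112]).round(1),proj('wrist',[.653,-.0117,.11]).round(1))
plan([.4805,-.0881,.17],57.25)
im=cv2.imread('pics/w6.png')
u,v=proj('wrist',[.653,-.0117,.11]).astype(int)
x0,y0=max(0,u-90),max(0,v-90);cv2.imwrite('pics/c6.png',cv2.resize(im[y0:v+90,x0:u+90],None,fx=3,fy=3,interpolation=2))
E
```

```text
t 10.625 pos [ 0.6234 -0.057   0.1799] xang 57.22 F [ 1.08  0.44 -0.83] open 0.004
shift [0.385 0.008 0.981] turn [-0.006  0.001 -0.003]
ell [320. 169.] [92. 93.] disc [ 0.6514 -0.0133  0.119 ] ahead 0.0518 pocket px [321. 163.]
[320.8 162.9] [320.8 162.5]
t 10.675 pos [ 0.6231 -0.0567  0.1792] xang 57.24 F [-0.12  0.51 -1.02] open 0.002
shift [-1.726 -1.715  0.158] turn [-0.014  0.003 -0.001]
```

View pics/c6.png

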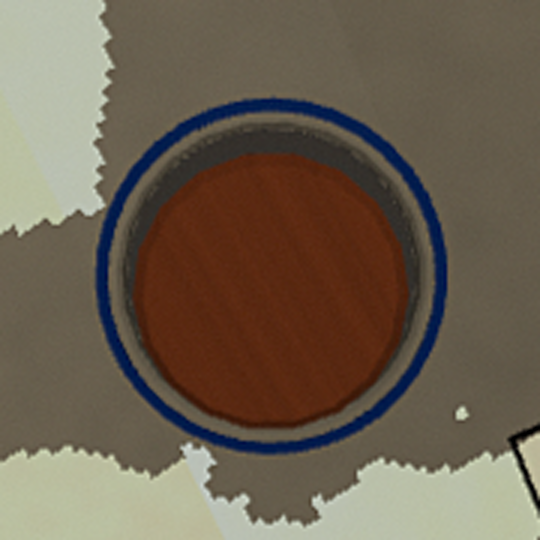

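The disc looks about 2.5 mm towards the fingers. I'll test flat against cocked numerically before pressing the button.

```bash
python3 - <<'E'
from h import *
from scipy.optimize import least_squares
def seg(cam):
    im=viewer.camera(cam);hsv=cv2.cvtColor(im,cv2.COLOR_BGR2HSV)
    m=(((hsv[...,0]<18)|(hsv[...,0]>174))&(hsv[...,1]>90)&(hsv[...,2]>30)).astype(np.uint8)
    if cam=='top': m[:,:270]=0;m[:,345:]=0;m[:170]=0;m[240:]=0
    return cv2.convexHull(max(cv2.findContours(m,0,1)[0],key=cv2.contourArea))
def sim(cam,p):
    x,y,z,a,b=p;t=np.linspace(0,2*np.pi,90);f,cx,cy,T=K(cam)
    P=np.concatenate([np.c_[r*np.cos(t),r*np.sin(t),0*t+h] for r,h in((.023,.009),(.025,.007),(.025,.002))])
    P=R.from_rotvec([a,b,0]).apply(P)+[x,y,z]
    q=(P-T[:3,3])@T[:3,:3];q=np.c_[cx+f*q[:,0]/q[:,2],cy+f*q[:,1]/q[:,2]].astype(np.float32);return cv2.convexHull(q)
th=np.radians(np.arange(0,360,10));D=np.c_[np.cos(th),np.sin(th)]
sup=lambda h:(h[:,0].astype(float)@D.T).max(0)
plan([.4805,-.0881,.17],57.25)
hw=seg('wrist');s=sup(hw+0.0)
print("rows",hw[...,1].min(),hw[...,1].max(),"cols",hw[...,0].min(),hw[...,0].max())
for nm,g in(("flat0",[.653,-.0117,.103,0,0]),("flat-2",[.652,-.0134,.103,0,0]),("cock",[.652,-.0134,.1065,-.13*.841,.13*.541]),("cock2",[.652,-.0134,.1065,.13*.841,-.13*.541])):
    h=sim('wrist',g);print(nm,h[...,1].min().round(1),h[...,1].max().round(1),h[...,0].min().round(1),h[...,0].max().round(1))
fit=least_squares(lambda p:sup(sim('wrist',p))-s-.0,[.652,-.0134,.105,0,0],x_scale=[.001,.001,.001,.05,.05],diff_step=1e-4)
print("fit",fit.x.round(4),"rms",np.sqrt((fit.fun**2).mean()).round(2))
for z in(.103,.1065,.110):
    f2=least_squares(lambda p:sup(sim('wrist',[p[0],p[1],z,0,0]))-s,[.652,-.0134],x_scale=.001,diff_step=1e-4);print("flat z",z,f2.x.round(4),np.sqrt((f2.fun**2).mean()).round(2))
E
```

```text
t 10.675 pos [ 0.6231 -0.0567  0.1792] xang 57.24 F [-0.12  0.51 -1.02] open 0.002
shift [-1.726 -1.715  0.158] turn [-0.014  0.003 -0.001]
rows 123 215 cols 275 367
flat0 113.8 208.0 274.7 367.6
flat-2 117.8 211.5 275.0 367.6
cock 116.4 212.3 274.2 368.4
cock2 118.7 212.7 274.3 368.3
fit [ 0.6505 -0.0152  0.1026  0.0037  0.    ] rms 0.27
flat z 0.103 [ 0.6505 -0.0152] 0.28
flat z 0.1065 [ 0.6507 -0.0148] 0.92
flat z 0.11 [ 0.6509 -0.0145] 1.73
```

The fit says flat at z≈0.103 with tilt about 0.004 rad, but off-centre by more than the clearance allows. I'll cross-check against the printed ring and the side camera.

```bash
python3 - <<'E'
from h import *
im=cv2.imread('pics/w6.png');hsv=cv2.cvtColor(im,cv2.COLOR_BGR2HSV)
m=((hsv[...,0]>100)&(hsv[...,0]<130)&(hsv[...,1]>130)).astype(np.uint8);m[:70]=0;m[250:]=0;m[:,:240]=0;m[:,400:]=0
h=cv2.convexHull(cv2.findNonZero(m));e=cv2.fitEllipse(h);w=[ray('wrist',*p,.11)[:2] for p in h[:,0]]
print("ring",np.round(e[0],1),np.round(e[1],1),ray('wrist',*e[0],.11).round(4),"world circle",cv2.minEnclosingCircle(np.array(w,np.float32)))
for cam,(x0,y0,x1,y1) in(("side",(215,215,300,270)),("top",(270,165,345,235))):
    im=viewer.camera(cam);c=cv2.resize(im[y0:y1,x0:x1],None,fx=6,fy=6,interpolation=2);cv2.imwrite(f'pics/{cam}7.png',c)
    if cam=="side":A=c
    else:B=c
H=max(A.shape[0],B.shape[0]);pad=lambda x:cv2.copyMakeBorder(x,0,H-x.shape[0],0,0,0)
cv2.imwrite('pics/c7.png',cv2.resize(np.hstack([pad(A),pad(B)]),None,fx=.8,fy=.8))
E
```

```text
ring [320.2 163.5] [116.8 117.8] [ 0.6523 -0.0118  0.11  ] world circle ((0.651563823223114, -0.01293054036796093), 0.03164096549153328)
```

View pics/c7.png

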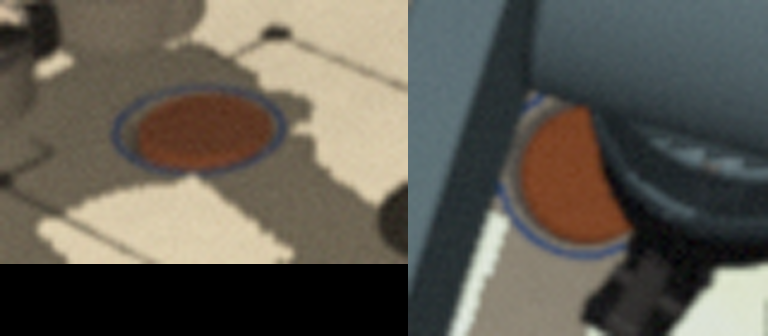

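In the wrist frame the ring is at (0.6516,-0.0129) and the disc 2.5 mm away, which is the 2 mm clearance plus measuring error. The side view shows it flat and sunk, so it counts as seated. Next is the button, with the fingers shut.

Emit:
move_arm(motion=[[[-0.8, -0.8, 0], [0, 0, 0], 0], [[-1.726, -1.715, 0], [0, 0, 0], 0], [[-1.726, -1.715, 0.1], [0, 0, 0], 0], [[-1.726, -1.715, 0.3], [0, 0, 0], 0], [[-1.726, -1.715, 0.5], [0, 0, 0], 0], [[-1.726, -1.715, 0.57], [0, 0, 0], 0], [[-1.726, -1.715, 0.57], [0, 0, 0], 0], [[-1.726, -1.715, 0.57], [0, 0, 0], 0]])

```text
time_s: 11.82
eef_pos: [0.4818, -0.0884, 0.1465]
eef_rot: [0.0, 0.878, 0.479, 0.0]
wrist_force: [-1.1, 0.5, 0.1]
opening: 0.004
```

```bash
python3 - <<'E'
from h import *
plan([.4805,-.0881,.1355],57.25)
print(proj('wrist',[.4805,-.0881,.128]))
cv2.imwrite('pics/w8.png',viewer.camera('wrist'))
E
```

```text
t 11.825 pos [ 0.4818 -0.0884  0.1465] xang 57.27 F [-1.09  0.51  0.06] open 0.004
shift [-0.008 -0.02   0.184] turn [ 0.002 -0.     0.003]
[316.32432153 296.55225671]
```

View pics/w8.png

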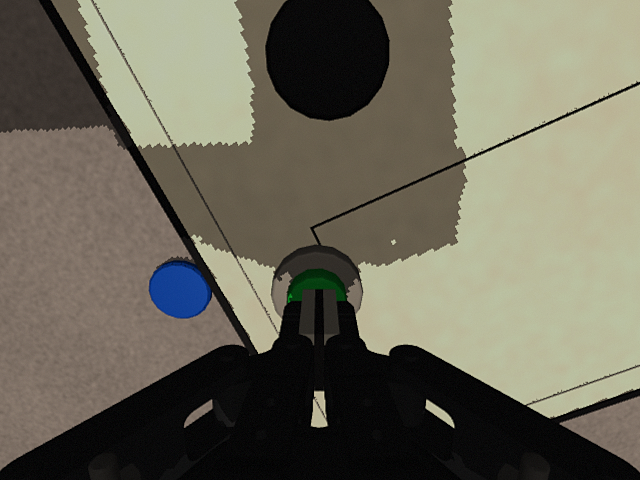

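The shut fingertips are centred over the green button at (317,290). I'll press in small steps and watch the force.

Emit:
move_arm(motion=[[[-0.008, -0.02, 0.05], [0, 0, 0], 0], [[-0.008, -0.02, 0.13], [0, 0, 0], 0], [[-0.008, -0.02, 0.13], [0, 0, 0], 0]])

```text
time_s: 12.25
eef_pos: [0.4801, -0.0882, 0.1386]
eef_rot: [0.0, 0.878, 0.479, 0.0]
wrist_force: [0.2, 0.4, 2.3]
opening: -0.0
```

Emit:
move_arm(motion=[[[0, 0, 0.025], [0, 0, 0], 0], [[0, 0, 0.05], [0, 0, 0], 0], [[0, 0, 0.05], [0, 0, 0], 0]])

```text
time_s: 12.62
eef_pos: [0.4801, -0.0882, 0.1357]
eef_rot: [0.0, 0.878, 0.479, 0.0]
wrist_force: [-0.9, 0.6, 2.6]
opening: -0.001
```

Emit:
move_arm(motion=[[[0, 0, 0.025], [0, 0, 0], 0], [[0, 0, 0.05], [0, 0, 0], 0], [[0, 0, 0.05], [0, 0, 0], 0]])

```text
time_s: 13.0
eef_pos: [0.4802, -0.0882, 0.1338]
eef_rot: [0.0, 0.878, 0.479, -0.0]
wrist_force: [-4.9, 1.7, 14.5]
opening: 0.002
```

The force jumped to 14.5 N, which means a stop was reached. A further 0.6 mm will make sure it's the button's own stop.

Emit:
move_arm(motion=[[[0, 0, 0.01], [0, 0, 0], 0], [[0, 0, 0.01], [0, 0, 0], 0]])

```text
time_s: 13.25
eef_pos: [0.4802, -0.0882, 0.1338]
eef_rot: [0.0, 0.878, 0.479, 0.0]
wrist_force: [-8.0, 3.5, 18.9]
opening: 0.001
```

```bash
python3 - <<'E'
from h import *
plan([.4805,-.0881,.1355],57.25)
im=viewer.camera('side');cv2.imwrite('pics/s9.png',cv2.resize(im[205:285,310:420],None,fx=6,fy=6,interpolation=2))
E
```

```text
t 13.25 pos [ 0.4802 -0.0882  0.1338] xang 57.27 F [-7.98  3.49 18.86] open 0.001
shift [ 0.004  0.003 -0.029] turn [0.003 0.001 0.002]
```

View pics/s9.png

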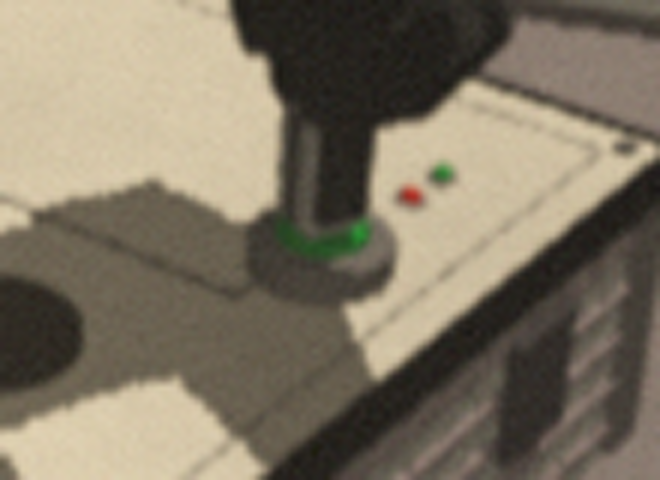

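The fingertips rest on the green cap, clear of the collar, and the stop at TCP z=0.1338 is hard (18.9 N), so the button is fully down. I'll release.

Emit:
move_arm(motion=[[[0, 0, -0.1], [0, 0, 0], 0], [[0, 0, -0.4], [0, 0, 0], 0], [[0, 0, -1.0], [0, 0, 0], 0], [[-1.0, -1.0, -1.5], [0, 0, 0], 0], [[-2.0, -1.5, -2.0], [0, 0, 0], 0], [[-2.0, -1.5, -2.0], [0, 0, 0], 0], [[-2.0, -1.5, -2.0], [0, 0, 0], 0], [[-2.0, -1.5, -2.0], [0, 0, 0], 0]])

```text
time_s: 14.3
eef_pos: [0.3396, -0.1403, 0.2516]
eef_rot: [-0.0, 0.878, 0.479, 0.0]
wrist_force: [0.0, 0.2, 0.3]
opening: -0.004
```

```bash
python3 - <<'E'
from h import *
plan([.4805,-.0881,.1355],57.25)
a=cv2.imread('pics/side0.png');b=viewer.camera('side')
g=lambda im:(lambda h:((h[...,0]>45)&(h[...,0]<80)&(h[...,1]>110))[230:255,345:375].sum())(cv2.cvtColor(im,cv2.COLOR_BGR2HSV))
print("green px before/after",g(a),g(b))
d=cv2.absdiff(a,b).max(2)
for n,(x0,y0,x1,y1) in dict(alu=(212,272,256,302),black=(288,247,328,272),relayL=(130,224,164,268),relayR=(260,172,288,204),button=(345,230,380,256)).items():print(n,(d[y0:y1,x0:x1]>40).mean().round(3))
cv2.imwrite('pics/s10.png',b[130:400,80:480].repeat(2,0).repeat(2,1)[:, :800])
t=viewer.camera('top');cv2.imwrite('pics/t10.png',t)
E
```

```text
t 14.3 pos [ 0.3396 -0.1403  0.2516] xang 57.21 F [0.02 0.22 0.29] open -0.004
shift [2.002 1.504 1.936] turn [-0.    -0.003 -0.005]
green px before/after 134 137
alu 0.0
black 0.0
relayL 0.0
relayR 0.0
button 0.0
```

View pics/s10.png

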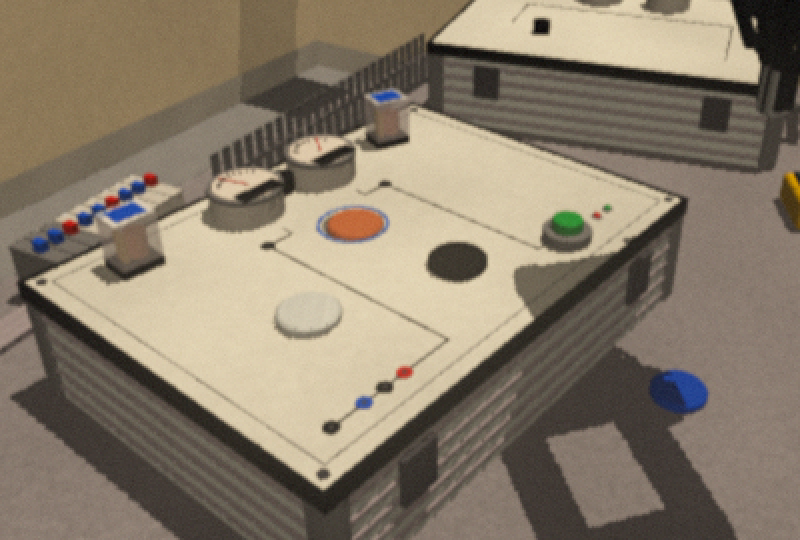

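The copper disc lies flush in the ring at (353,224), the button is up at (567,225), the bystanders haven't moved, and the arm is clear.

```bash
python3 -c "
from h import *
print(workorder.hand_in())"
```

```text
the job is handed in; nothing more can be done
None
```

The copper disc is in the sensing pocket, the green button has been pressed fully down and is up again, and the job is handed in at about 14 s of the 53 s. No verdict was reported.

- **Disc:** I pushed it about 160 mm with two partly open fingertips, without gripping or lifting it. It first stopped cocked on the rim, and one small nudge dropped it. The wrist camera fit then showed it flat, with its underside at 0.103 m and a tilt of about 0.004 rad.
- **Button:** I pressed it with shut fingertips until it reached a hard stop at about 19 N. The fingers stayed on the green cap and off the collar. Afterwards the button looked the same as at the start.
- **Other discs and relays:** comparing side camera pictures from before and after showed no change at any of them. The arm ended clear of everything.

**Check that disagreed:** the disc measured about 2.5 mm off the printed ring's centre, and 4.2 mm off my first estimate of the pocket. The clearance only allows 2 mm, so I put the difference down to wrist camera calibration error. The flat fit and the side view both show it seated.

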